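Putting a goldsmith's bench in order

ROBOT

A 6-joint arm with a two-finger parallel gripper is mounted at the origin on the work surface. World frame = base frame: x ahead of the robot, y to its left, z up, the work surface at z = 0. Lengths are in m, angles in rad, forces in N, time in s.
With the tool pointing down it reaches from about 0.35 to 0.975 m from the base axis. Payload 4.9 kg.
Tool frame: the origin (TCP) lies on the centre line of the jaws, within the pads' length; the fingertips stand 14 mm ahead of it and the grasp point (between the pads) lies 5 mm behind it; z points along the fingers, y is the line along which they close (so a half turn about z gives the same grasp; the last joint's range is limited). The gripper opens to 85 mm and grips with 20 to 120 N. Pads are 22 mm wide; open, the fingers measure 114 mm over their backs; the gripper's body (76 mm by 85 mm) begins 54 mm behind the grasp point. The pads swing forward as they close: fully open they stand 13 mm farther back than shut.
Start: joints at [1.102, 0.053, 1.613, -0, 1.476, -0.119], TCP at [0.214, 0.587, 0.245] pointing down, gripper open.
Joint ranges: [-3.01, 3.01], [-1.01, 2.22], [0.06, 2.58], [-1.02, 4.17], [0.09, 2.62], [-3.14, 3.14]. Speed limits (rad/s): [2.57, 2.57, 3.14, 3.14, 3.14, 3.14].

INTERFACE

Orientations are given as a unit quaternion [w, x, y, z].
In Python, from plant import * gives the robot as it stands.
- The arm moves only by the tool send_rows, never from a script. Its argument "steps" is a list of rows, each an object with "translation": the shift along the tool's x, y, z in cm, a list of three; "delta_rot": the turn, a rotation vector about the tool's x, y, z in rad, a list of three; "jaw": the finger opening in cm, from 0 to 8.54. In form: [{"translation": [dx, dy, dz], "delta_rot": [rx, ry, rz], "jaw": jaw}, ...]. A call has exactly 8 rows; each row is the pose to reach, as a shift and turn from the pose commanded when the call began, along the tool's axes at that moment; what a row does not reach only later rows make up. A row lasts 1/10 s, in which the tool goes at most 50 mm and 8.59 degrees, less where a joint would pass 70% of its speed; a pose out of reach is approached as far as the arm can. A call with a gripper value outside its range is refused whole. The fingers move at their own pace and stop on an object; the grip force is fixed at half the most. Time passes only in rows, so rows that repeat a pose let the fingers close, or fill a call up. It gives the time, the measured TCP pose, the force, the opening and the grip force at its end, in the units of the state.
- state(): the state, without advancing time (a new reading comes with each control period).
- grab_frame(name): name is "side" or "top" or "wrist"; returns a dict with "pixels" (480x640x3 uint8, blue, green, red), "range_z" (480x640 float32, m along the optical axis (not along the pixel's ray), 0 where there is no reading), "fx", "fy", "cx", "cy" (pixels), "dist" ([k1, k2, p1, p2, k3] as OpenCV has them; the pictures are not rectified), "rvec" (rotation vector, rad) and "tvec" (3), from world to camera coordinates, as OpenCV has them. Camera axes: x right, y down, z forward; pixel columns grow to the right and rows downward; lengths in m; the calibration is good to about 2 mm. A picture is of the moment at which its call begins.
- job_done(): hands the job in; it is judged then, once.
The state is a dict: "time": time; "joint_pos": joint angles; "joint_vel": joint speeds; "joint_efforts": joint torques, N m; "tool_pos": TCP position; "tool_rot": TCP orientation; "contact_force": force on the tool from outside, world axes, zero at the start; "ft_torque": the same for the moment, N m; "gripper_width": opening from 0.0 (shut) to 1.0 (fully open); "grasp_force": force on a finger pad.
Only numpy, scipy, OpenCV 4.12 (cv2) and the standard library are available. Lean on these libraries where they do the work, as an engineer would, in place of code of your own. Each camera call takes 0.05 s, during which the arm holds its last target. There are 200 camera calls.

TASK

Sort the loose work on the bench: press each of the two steel doming punches down into the spring clips of its own size on the wooden rail until it snaps fully home along both pairs of jaws, lay both brass ring blanks flat on the floor of the shallow steel tray (not one on the other), and stand the turned wooden graver handle upright, wide end down, in the wooden box. Let go of everything and leave it lying still.

Things in the scene. Friction and masses are not known exactly. Their poses are not given: they have to be found in the camera images.
- punch_big_center (a point): Big steel doming punch lying on the bench: bare round shaft 20 mm thick, 84 mm long, between a 28 mm ball (+x end, tip 66 mm from this point) and a hexagonal end 28 mm across flats (-x, ending 60 mm from it). This point: middle of the bare shaft on its axis, 14 mm above the bench; x along the shaft. 350 g.
- punch_small_center (a point): Small steel doming punch lying on the bench: bare round shaft 10 mm thick, 84 mm long, between a 18 mm ball (+x end, tip 59 mm from this point) and a hexagonal end 18 mm across flats (-x, ending 60 mm from it). This point: middle of the bare shaft on its axis, 9 mm above the bench; x along the shaft. 110 g.
- ring1_center (a point): brass ring blank lying flat on the bench, 36 mm outside, 26 mm inside, 14 mm high; this point is its centre, 7 mm above its underside; z is the ring's axis. 58 g.
- ring2_center (a point): second brass ring blank, the same as ring1 (36 mm outside, 26 mm inside, 14 mm high, centre 7 mm up).
- handle_center (a point): turned light-wood graver handle, mushroom-shaped, standing on its wide end: wide end 37 mm in diameter up to 13 mm high, then, from 17 to 36 mm up, a straight stem 22 mm in diameter, 42 mm high in all; this point is on its axis 21 mm above its underside, z up along the axis. 35 g.
- clip_big: Big spring-clip holder on a fixed 12 mm rail board: base 74 (x) by 44 mm with 2 pairs of sprung jaws, 56 mm apart along x (48 mm free between for fingers), flared tops about 52 mm up. The 20 mm shaft, along x either way round, is pressed straight down with 5-25 N past the lips onto rests. Origin: base underside centre, 12 mm above the bench. Home: shaft axis 36 mm above it, y = 0, 10 mm play along x.
- clip_small: Small spring-clip holder on a fixed 12 mm rail board: base 74 (x) by 34 mm with 2 pairs of sprung jaws, 56 mm apart along x (48 mm free between for fingers), flared tops about 52 mm up. The 10 mm shaft, along x either way round, is pressed straight down with 5-25 N past the lips onto rests. Origin: base underside centre, 12 mm above the bench. Home: shaft axis 36 mm above it, y = 0, 10 mm play along x.
- ring_tray: shallow rectangular steel tray for the ring blanks, 100 mm (x) by 150 mm (y), walls 16 mm high and 3 mm thick, floor 3 mm thick; origin at the centre of its underside on the bench. Fixed.
- wood_box: square open wooden box for the handle, 100 by 100 mm, walls 34 mm high and 7 mm thick, floor 7 mm thick; origin at the centre of its underside on the bench. Fixed.
Mind the look-alikes: they are no part of the job. Leave any pink, purple or red look-alike of the part that bears punch_big_center alone.

How it is judged:
By the outcome, as a careful person would: the job done as asked, in the order asked, and still so for the second after the job is handed in, with the robot touching nothing.
It also fails if it takes over 120 s, if anything falls off the work surface, if the arm or the gripper's body presses on something with over 40 N, if the wrist force passes 120 N, or if a joint passes its speed limit or range.

## Working session

There is one attempt and no reset: what is moved stays moved. The work goes in short steps, Python scripts to look and compute and a tool call to move; the robot and the scene stay as the last step left them, time stands still between calls to the robot, and variables do not carry over. Pictures are saved under pics/ and viewed, at most 14 in all, crops included, and the job is handed in when it is done.

Besides the shell and the picture viewer there is one more tool, called after "Request:" by a JSON object that holds its "api" and its "payload". send_rows: Moves the arm, as the interface text tells. Its arguments: {"type":"object","properties":{"steps":{"type":"array","items":{"type":"object","properties":{"translation":{"type":"array","items":{"type":"number"}},"delta_rot":{"type":"array","items":{"type":"number"}},"jaw":{"type":"number"}}}}},"required":["steps"]}

```bash
ls; mkdir -p pics
cat > h.py <<'E'
from plant import *
import numpy as np, cv2
from scipy.spatial.transform import Rotation as R
def grab(n):
    f=grab_frame(n); f['K']=np.array([[f['fx'],0,f['cx']],[0,f['fy'],f['cy']],[0,0,1.]]); f['d']=np.array(f['dist'],float)
    f['R']=cv2.Rodrigues(np.array(f['rvec'],float))[0]; f['t']=np.array(f['tvec'],float).ravel(); return f
def plane(f,uv,z):
    p=cv2.undistortPoints(np.array(uv,float).reshape(-1,1,2),f['K'],f['d']).reshape(-1,2)
    d=np.c_[p,np.ones(len(p))]@f['R']; c=-f['R'].T@f['t']
    return c+d*((z-c[2])/d[:,2])[:,None]
def cloud(f):
    v,u=np.mgrid[:480,:640]; p=cv2.undistortPoints(np.stack([u,v],-1).reshape(-1,1,2).astype(float),f['K'],f['d']).reshape(-1,2)
    z=f['range_z'].reshape(-1,1); w=(np.c_[p,np.ones(len(p))]*z-f['t'])@f['R']; w[z[:,0]==0]=np.nan
    return w.reshape(480,640,3)
E
python3 - <<'E'
from h import *
s=state(); print({k:np.round(v,3) for k,v in s.items()})
for n in('side','top','wrist'):
    f=grab(n); cv2.imwrite(f'pics/{n}0.png',f['pixels']); np.save(f'{n}0.npy',f,allow_pickle=True)
    print(n,-f['R'].T@f['t'])
E
```

```text
pics
{'time': np.float64(0.0), 'joint_pos': array([ 1.102,  0.053,  1.614,  0.   ,  1.476, -0.119]), 'joint_vel': array([-0.   , -0.   , -0.   , -0.001, -0.001, -0.001]), 'joint_efforts': array([ 2.0000e-03, -3.9369e+01, -3.7018e+01, -0.0000e+00,  7.0000e-03,
        0.0000e+00]), 'tool_pos': array([0.214, 0.587, 0.244]), 'tool_rot': array([-0.   ,  0.174,  0.985, -0.001]), 'contact_force': array([-0.687,  0.087, -0.727]), 'ft_torque': array([-0.073, -0.085,  0.054]), 'grasp_force': np.float64(0.0), 'gripper_width': np.float64(1.001)}
side [-0.05403294 -0.53734544  0.92416412]
top [ 0.3327747  -0.01126891  1.23432336]
wrist [0.1502581  0.61115884 0.37271922]
```

View pics/top0.png

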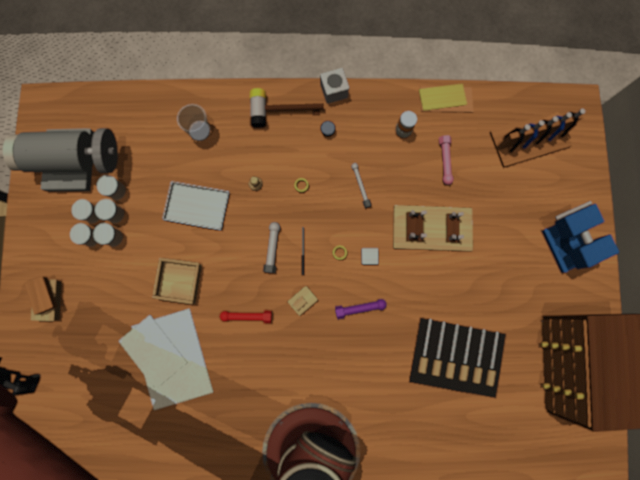

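View pics/side0.png

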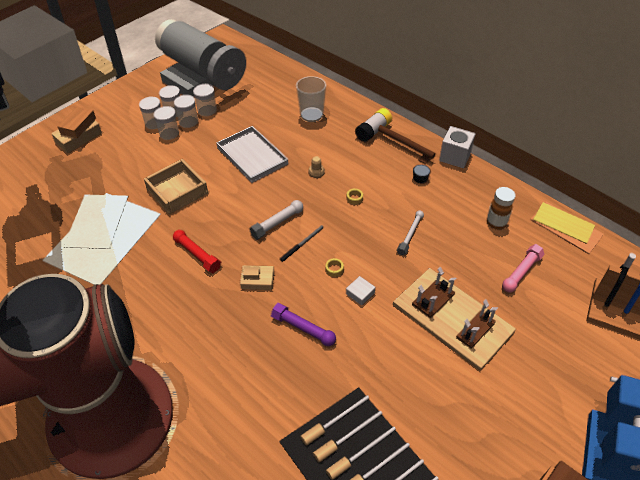

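Top view (image up = +x, left = +y). The candidates:
- **Big punch:** steel at (272,248). Look-alikes are red (247,316), purple (360,308) and pink (447,160).
- **Small punch:** steel at (362,185). The scriber at (303,250) is not it.
- **Rings:** (302,185) and (340,253). The dark disc at (328,129) is not one.
- **Handle:** (255,183).
- **Targets:** tray (196,206), box (178,282), clips (416,226) and (454,228).

I choose the steel and brass ones, and check them in one close crop.

Run:
```python
from h import *
f=np.load('top0.npy',allow_pickle=True).item()
c=f['pixels'][155:280,225:485]; cv2.imwrite('pics/crop1.png',cv2.resize(c,None,fx=3,fy=3,interpolation=cv2.INTER_CUBIC))
w=cloud(f)
for n,(u,v),z in [('big',(272,248),.014),('small',(362,185),.009),('r1',(302,185),.007),('r2',(340,253),.007),('handle',(255,183),.03),('tray',(196,206),.003),('box',(178,282),.007),('clipA',(416,226),.05),('clipB',(454,228),.05)]:
    print(n,plane(f,[(u,v)],z)[0].round(3),w[v,u].round(3))
m=w[...,2]>0.006
# object heights: connected comps
n,l,st,ce=cv2.connectedComponentsWithStats((m).astype(np.uint8))
for i in range(1,n):
    if 15<st[i,4]<3000: print(ce[i].round(),st[i,4],np.nanmax(w[...,2][l==i]).round(3))
```

```text
big [0.49  0.095 0.014] [0.489 0.094 0.024]
small [ 0.651 -0.13   0.009] [ 0.65  -0.13   0.013]
r1 [0.651 0.021 0.007] [ 0.653  0.022 -0.001]
r2 [ 0.478 -0.073  0.007] [ 0.479 -0.074  0.001]
handle [0.651 0.138 0.03 ] [0.649 0.137 0.036]
tray [0.598 0.29  0.003] [0.598 0.289 0.003]
box [0.406 0.327 0.007] [0.406 0.326 0.009]
clipA [ 0.538 -0.256  0.05 ] [ 0.543 -0.262  0.022]
clipB [ 0.533 -0.35   0.05 ] [ 0.538 -0.358  0.022]
[334.  85.] 776 0.067
[443.  97.] 478 0.013
[273. 108.] 985 0.049
[194. 121.] 838 0.097
[405. 124.] 430 0.091
[327. 128.] 190 0.032
[446. 159.] 445 0.036
[361. 186.] 232 0.024
[102. 203.] 1442 0.071
[255. 183.] 159 0.048
[301. 185.] 99 0.02
[195. 204.] 510 0.023
[182. 195.] 18 0.009
[206. 201.] 25 0.01
[ 96. 235.] 980 0.07
[272. 248.] 465 0.035
[339. 252.] 84 0.023
[369. 256.] 273 0.028
[303. 265.] 61 0.013
[176. 281.] 1605 0.043
[ 44. 298.] 1292 0.063
[302. 301.] 469 0.038
[360. 308.] 488 0.034
[246. 316.] 449 0.036
[432. 351.] 651 0.026
[473. 359.] 1450 0.027
[418. 341.] 19 0.011
[413. 367.] 19 0.01
[414. 379.] 21 0.01
[459. 387.] 34 0.011
[444. 386.] 24 0.011
```

View pics/crop1.png

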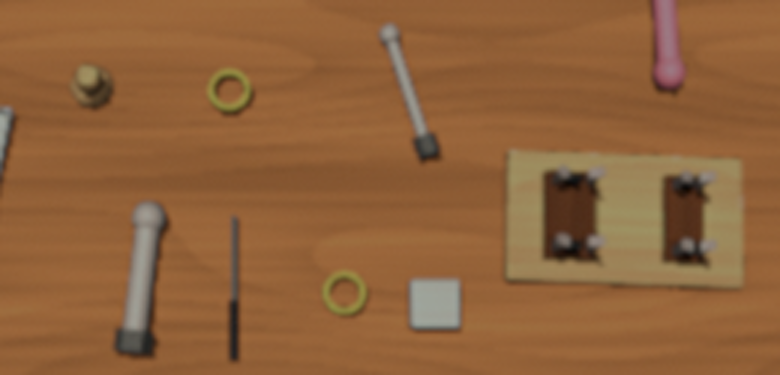

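Crop: steel big punch ball at (148,215), hex at (135,340). Small punch ball (390,33), hex (428,146). Rings at (230,90) and (344,293). The wider clip base at (570,215) is the big clip, and the narrower one at (684,218) is the small.

```bash
cat >> h.py <<'E'
def tool():
    s=state(); q=s['tool_rot']; return np.array(s['tool_pos']),R.from_quat([q[1],q[2],q[3],q[0]])
def go(p,yaw,pt=None):
    """tool down, tool x at angle yaw (deg) in world; print shift (cm) and rotvec from present measured pose"""
    p0,r0=tool(); y=np.radians(yaw)
    T=R.from_matrix(np.array([[np.cos(y),np.sin(y),0],[np.sin(y),-np.cos(y),0],[0,0,-1]]))
    print('shift cm',(r0.inv().apply(np.array(p)-p0)*100).round(2),'rot',(r0.inv()*T).as_rotvec().round(3))
E
python3 - <<'E'
from h import *
p,r=tool(); M=r.as_matrix(); print(M.round(2))
f=np.load('wrist0.npy',allow_pickle=True).item()
c=-f['R'].T@f['t']; print('cam in tool',M.T@(c-p), 'axes cols',(M.T@f['R'].T).round(3), f['fx'])
t=np.load('top0.npy',allow_pickle=True).item()
o=lambda a,b:(225+(a+.5)/3-.5,155+(b+.5)/3-.5)
P=lambda a,b,z:plane(t,[o(a,b)],z)[0]
for n,a,b,z in[('big',(148,215),(135,340),.014),('small',(390,33),(428,146),.009)]:
    A,B=P(*a,z),P(*b,z);d=A-B; print(n,A.round(3),B.round(3),np.linalg.norm(d),np.degrees(np.arctan2(d[1],d[0])))
for n,c in[('r1',(230,90)),('r2',(344,293))]:print(n,P(*c,.007))
for n,cs in[('clipbig',[(545,171),(595,171),(595,259),(545,259)]),('clipsmall',[(664,176),(703,176),(703,262),(664,262)])]:
    q=np.array([P(*c,.022) for c in cs]);print(n,q.mean(0).round(4),(q[1]-q[0]).round(3),(q[3]-q[0]).round(3))
q=np.array([P(*c,.012) for c in[(508,150),(742,160),(742,288),(506,281)]]);print('rail',q.round(3))
go([.49,.095,.25],180)
E
```

```text
[[-0.94  0.34 -0.  ]
 [ 0.34  0.94 -0.  ]
 [ 0.   -0.   -1.  ]]
cam in tool [ 0.06828143  0.0009002  -0.12837802] axes cols [[-0.    -0.963 -0.268]
 [ 1.    -0.    -0.   ]
 [ 0.    -0.268  0.963]] 349.7583938220871
big [0.544 0.09  0.014] [0.44  0.1   0.014] 0.10401174609194282 -5.261732962174895
small [ 0.702 -0.113  0.009] [ 0.603 -0.143  0.009] 0.10282110493585675 17.247373963404545
r1 [0.65212904 0.02305583 0.007     ]
r2 [ 0.47966305 -0.07158027  0.007     ]
clipbig [ 0.5425 -0.2586  0.022 ] [ 0.    -0.042  0.   ] [-0.074  0.002  0.   ]
clipsmall [ 0.5391 -0.3539  0.022 ] [ 0.    -0.033  0.   ] [-0.072  0.003  0.   ]
rail [[ 0.599 -0.21   0.012]
 [ 0.591 -0.409  0.012]
 [ 0.482 -0.404  0.012]
 [ 0.489 -0.205  0.012]]
shift cm [-42.78 -36.73  -0.52] rot [-0.002 -0.    -0.35 ]
```

Request:
{"api": "send_rows", "payload": {"steps": [{"translation":[-4,-3.4,0],"delta_rot":[0,0,-0.03],"jaw":8.5},{"translation":[-7.5,-6.4,0],"delta_rot":[0,0,-0.06],"jaw":8.5},{"translation":[-11,-9.4,0],"delta_rot":[0,0,-0.09],"jaw":8.5},{"translation":[-14.5,-12.4,0],"delta_rot":[0,0,-0.12],"jaw":8.5},{"translation":[-18,-15.4,0],"delta_rot":[0,0,-0.15],"jaw":8.5},{"translation":[-21.5,-18.4,0],"delta_rot":[0,0,-0.18],"jaw":8.5},{"translation":[-24,-20.6,0],"delta_rot":[0,0,-0.22],"jaw":8.5},{"translation":[-24,-20.6,0],"delta_rot":[0,0,-0.257],"jaw":8.5}]}}

```text
time: 0.95
tool_pos: [0.3705, 0.3084, 0.245]
tool_rot: [0.0, 0.048, 0.999, -0.001]
contact_force: [0.4, 0.4, 0.7]
gripper_width: 0.997
grasp_force: 0.0
```

Run:
```python
from h import *
print(tool()[0],state()['joint_pos'],state()['time']); go([.49,.095,.22],174.7)
```

```text
[0.37048596 0.30835923 0.24503489] [ 5.40228488e-01 -3.00198841e-01  1.93546766e+00 -1.15722835e-03
  1.50651899e+00 -9.34196709e-01] 0.95
shift cm [-13.95 -20.09   2.53] rot [-0.001  0.001 -0.004]
```

Request:
{"api": "send_rows", "payload": {"steps": [{"translation":[-2.5,-3.6,0.4],"delta_rot":[0,0,0],"jaw":8.5},{"translation":[-5,-7.2,0.8],"delta_rot":[0,0,0],"jaw":8.5},{"translation":[-7.5,-10.8,1.2],"delta_rot":[0,0,0],"jaw":8.5},{"translation":[-10,-14.4,1.6],"delta_rot":[0,0,0],"jaw":8.5},{"translation":[-12.5,-18,2.2],"delta_rot":[0,0,0],"jaw":8.5},{"translation":[-13.9,-20.1,2.5],"delta_rot":[0,0,0],"jaw":8.5},{"translation":[-13.9,-20.1,2.5],"delta_rot":[0,0,0],"jaw":8.5},{"translation":[-13.9,-20.1,2.5],"delta_rot":[0,0,0],"jaw":8.5}]}}

```text
time: 1.75
tool_pos: [0.4886, 0.0981, 0.2199]
tool_rot: [-0.001, 0.047, 0.999, 0.0]
contact_force: [-0.6, 1.4, -0.2]
gripper_width: 0.995
grasp_force: 0.0
```

Run:
```python
from h import *
f=grab('wrist'); cv2.imwrite('pics/w1.png',f['pixels']); np.save('w1.npy',f,allow_pickle=True); print(tool()[0])
```

```text
[0.48847762 0.09874537 0.2201088 ]
```

View pics/w1.png

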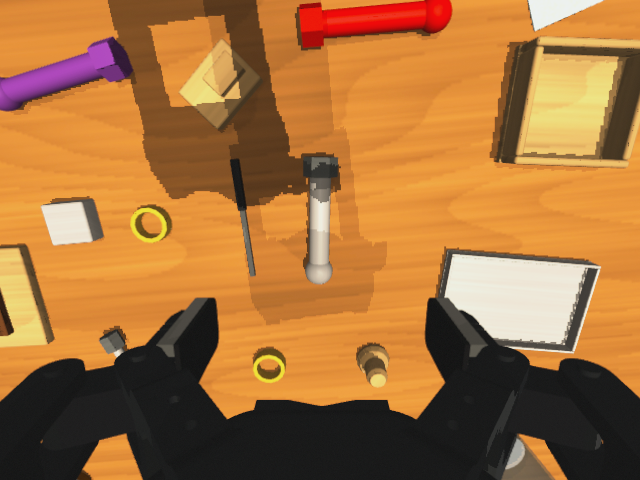

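The wrist view shows the steel big punch with its ball at (319,271) and hex at (320,165). Rings are at (150,224) and (269,367), the handle at (373,365), the tray at (520,300) and the box at (575,100). The pieces stand clear of each other.

```bash
cat >> h.py <<'E'
import json
def cmd(): 
    c=json.load(open('c.json')); return np.array(c[0]),R.from_quat(c[1])
def did(sh,rot=(0,0,0)):
    p,r=cmd(); json.dump([list(p+r.apply(np.array(sh)/100)),list((r*R.from_rotvec(rot)).as_quat())],open('c.json','w'))
def goc(p,yaw):
    p0,r0=cmd(); y=np.radians(yaw)
    T=R.from_matrix(np.array([[np.cos(y),np.sin(y),0],[np.sin(y),-np.cos(y),0],[0,0,-1]]))
    print('SHIFT',(r0.inv().apply(np.array(p)-p0)*100).round(2),'ROT',(r0.inv()*T).as_rotvec().round(3), 'yaw now %.1f'%np.degrees(np.arctan2(*r0.as_matrix()[[1,0],0])))
E
python3 - <<'E'
from h import *
a=np.radians(80); json.dump([[.214,.587,.245],[np.cos(a),np.sin(a),0,0]],open('c.json','w'))
did((-24,-20.6,0),(0,0,-.257)); did((-13.9,-20.1,2.5)); print('cmd',cmd()[0],'meas',tool()[0])
f=np.load('w1.npy',allow_pickle=True).item()
w=cloud(f); roi=np.zeros((480,640),bool)
m=(w[...,2]>.006); n,l,st,ce=cv2.connectedComponentsWithStats(m[:,:].astype(np.uint8))
for i in range(1,n):
    if 60<st[i,4]<20000: print(i,ce[i].round(),st[i].tolist(),np.nanmean(w[l==i],0).round(4),np.nanpercentile(w[l==i][:,2],95).round(3))
i=l[215,319]; pts=w[l==i]; xy=pts[:,:2]; c=xy.mean(0); d=np.linalg.svd(xy-c)[2][0] if len(xy)<3000 else np.linalg.eigh(np.cov(xy.T))[1][:,1]
s=(xy-c)@d; print('big',c,np.degrees(np.arctan2(d[1],d[0])),s.min(),s.max(), 'zmax',pts[:,2].max())
r=cv2.minAreaRect(np.argwhere(l==i)[:,::-1].astype(np.float32)); print(r)
# shaft centreline in pixels: rows 200..255, grey
rows=[200,215,230,245,255]; uv=[]
for v in rows:
    u=np.where(l[v]==i)[0]; uv.append((u.mean(),v)); print(v,u.min(),u.max())
q=plane(f,uv,.014); print(q.round(4)); e=q[-1]-q[0]; print(np.degrees(np.arctan2(e[1],e[0])))
E
```

```text
cmd [0.4890023  0.09841065 0.22      ] meas [0.48847762 0.09874537 0.2201088 ]
1 [372.  19.] [299, 0, 154, 48, 4608] [0.3262 0.1557 0.0225] 0.028
2 [65. 74.] [0, 37, 132, 74, 4146] [ 0.3432 -0.1059  0.0216] 0.028
3 [574. 103.] [499, 36, 141, 133, 15367] [0.407  0.3298 0.0166] 0.034
4 [220.  85.] [178, 38, 85, 92, 4059] [0.3628 0.0233 0.0207] 0.031
5 [319. 215.] [303, 156, 35, 128, 2958] [0.485  0.0975 0.0226] 0.028
6 [237. 183.] [230, 159, 16, 52, 351] [0.4486 0.0214 0.007 ] 0.008
7 [ 71. 222.] [41, 199, 61, 46, 2107] [ 0.4688 -0.1396  0.0184] 0.021
8 [150. 224.] [130, 206, 41, 37, 703] [ 0.4787 -0.0689  0.0123] 0.015
14 [ 19. 302.] [0, 246, 52, 101, 3783] [ 0.5486 -0.2212  0.0119] 0.017
26 [374. 365.] [357, 345, 33, 43, 1003] [0.6492 0.1398 0.0244] 0.042
27 [269. 366.] [253, 351, 33, 32, 557] [0.6496 0.0258 0.0121] 0.015
big [0.48496747 0.0974656 ] -6.409889267780754 -0.05500712002302665 0.06858507979040401 zmax 0.02975613659976343
((320.0, 219.5), (127.0, 34.0), 90.0)
200 310 329
215 310 329
230 309 329
245 309 328
255 309 328
[[0.4708 0.099  0.014 ]
 [0.4854 0.0976 0.014 ]
 [0.5002 0.0957 0.014 ]
 [0.5154 0.0938 0.014 ]
 [0.5258 0.0927 0.014 ]]
-6.518877779479639
```

Request:
{"api": "send_rows", "payload": {"steps": [{"translation":[0,-0.1,4.5],"delta_rot":[0,0,0.02],"jaw":8.5},{"translation":[0,-0.1,9],"delta_rot":[0,0,0.02],"jaw":8.5},{"translation":[0,-0.1,13.5],"delta_rot":[0,0,0.02],"jaw":7},{"translation":[0,-0.1,17],"delta_rot":[0,0,0.02],"jaw":6},{"translation":[0,-0.1,19],"delta_rot":[0,0,0.02],"jaw":5},{"translation":[0,-0.1,20.2],"delta_rot":[0,0,0.02],"jaw":4},{"translation":[0,-0.1,20.2],"delta_rot":[0,0,0.02],"jaw":1.5},{"translation":[0,-0.1,20.2],"delta_rot":[0,0,0.02],"jaw":1.5}]}}

```text
time: 2.6
tool_pos: [0.4891, 0.0979, 0.0191]
tool_rot: [0.001, 0.056, 0.998, 0.0]
contact_force: [-0.0, -0.2, -4.1]
gripper_width: 0.21
grasp_force: 58.6
```

Request:
{"api": "send_rows", "payload": {"steps": [{"translation":[0,0,0],"delta_rot":[0,0,0],"jaw":1.5},{"translation":[0,0,0],"delta_rot":[0,0,0],"jaw":1.5},{"translation":[0,0,0],"delta_rot":[0,0,0],"jaw":1.5},{"translation":[0,0,-2],"delta_rot":[0,0,0],"jaw":1.5},{"translation":[0,0,-5.5],"delta_rot":[0,0,0],"jaw":1.5},{"translation":[0,0,-10],"delta_rot":[0,0,0],"jaw":1.5},{"translation":[0,0,-14],"delta_rot":[0,0,0],"jaw":1.5},{"translation":[0,0,-16],"delta_rot":[0,0,0],"jaw":1.5}]}}

```text
time: 3.4
tool_pos: [0.4907, 0.0974, 0.1833]
tool_rot: [0.004, 0.056, 0.998, 0.0]
contact_force: [1.0, 0.5, -4.4]
gripper_width: 0.212
grasp_force: 59.2
```

Run:
```python
from h import *
did((0,-.1,20.2),(0,0,.02)); did((0,0,-16)); print('cmd',cmd()[0],'meas',tool()[0])
s=state(); print(s['gripper_width'],s['grasp_force'],s['contact_force'],s['ft_torque'])
goc([.5425,-.2586,.18],177.7)
```

```text
cmd [0.48891036 0.09741489 0.178     ] meas [0.49066091 0.09740953 0.18328569]
0.21155889853443482 59.15175497531891 [ 1.02386201  0.49770928 -4.4441289 ] [-0.00755899 -0.08201388 -0.05358057]
SHIFT [ -9.31 -34.78  -0.2 ] ROT [ 0.     0.    -0.072] yaw now 173.6
```

Request:
{"api": "send_rows", "payload": {"steps": [{"translation":[-1.2,-4,-0.2],"delta_rot":[0,0,-0.01],"jaw":1.5},{"translation":[-2.4,-8,-0.4],"delta_rot":[0,0,-0.02],"jaw":1.5},{"translation":[-3.6,-12,-0.8],"delta_rot":[0,0,-0.03],"jaw":1.5},{"translation":[-4.8,-16,-1.2],"delta_rot":[0,0,-0.045],"jaw":1.5},{"translation":[-6,-20,-1.6],"delta_rot":[0,0,-0.06],"jaw":1.5},{"translation":[-7,-24,-2],"delta_rot":[0,0,-0.072],"jaw":1.5},{"translation":[-8,-26,-2],"delta_rot":[0,0,-0.072],"jaw":1.5},{"translation":[-8,-26,-2],"delta_rot":[0,0,-0.072],"jaw":1.5}]}}

```text
time: 4.2
tool_pos: [0.5393, -0.173, 0.1986]
tool_rot: [0.0, 0.022, 1.0, -0.0]
contact_force: [0.5, 0.4, -3.7]
gripper_width: 0.211
grasp_force: 59.5
```

Run:
```python
from h import *
did((-8,-26,-2),(0,0,-.072)); print('cmd',cmd()[0],'meas',tool()[0])
f=grab('wrist'); cv2.imwrite('pics/w2.png',f['pixels']); np.save('w2.npy',f,allow_pickle=True)
goc([.5425,-.2586,.18],177.7)
```

```text
cmd [ 0.53933237 -0.1699007   0.198     ] meas [ 0.5392844  -0.17298079  0.19857229]
SHIFT [-0.67 -8.85  1.8 ] ROT [0. 0. 0.] yaw now 177.7
```

View pics/w2.png

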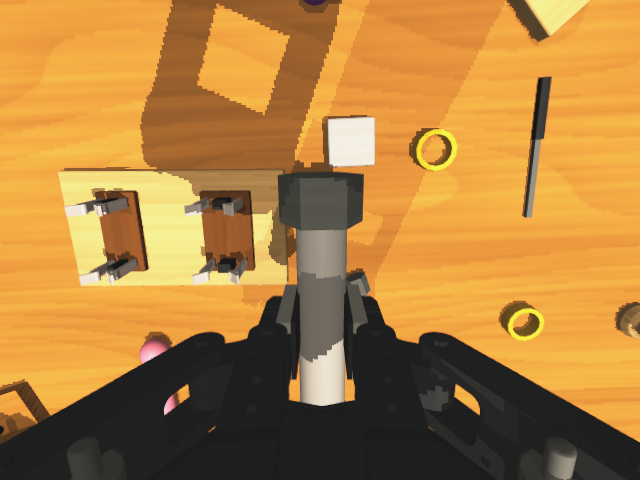

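The wrist view shows the big clip base at (227,230), the small one at (122,232), and the held punch with its hex at (320,200).

Run:
```python
from h import *
f=np.load('w2.npy',allow_pickle=True).item(); w=cloud(f); X,Y,Z=w[...,0],w[...,1],w[...,2]
hsv=cv2.cvtColor(f['pixels'],cv2.COLOR_BGR2HSV)
for n,u0,u1 in(('small',60,160),('big',175,262)):
    g=np.zeros((480,640),bool); g[170:295,u0:u1]=1
    j=g&(Z>.045)&(Z<.075); P=w[j]; 
    print(n,'jaw pts',j.sum(),'z',np.percentile(P[:,2],[50,99]).round(4))
    xm=np.median(X[g&(Z>.03)]);
    for k in(P[:,0]>xm,P[:,0]<=xm): 
        y=P[k][:,1]; mid=(y.min()+y.max())/2
        print('  pair x',P[k][:,0].min().round(4),P[k][:,0].max().round(4),'y',y.min().round(4),y.max().round(4),'ymid',mid.round(4),'L',y[y<mid].max().round(4),'R',y[y>mid].min().round(4))
    b=g&(Z>.015)&(Z<.03)&(hsv[...,2]<140)&(hsv[...,1]>90); P=w[b]; r=cv2.minAreaRect((P[:,:2]*1000).astype(np.float32)); print('  base',r,np.median(P[:,2]),b.sum())
# held punch
p,r=cmd(); h=(Z>.13)&(np.abs(X-.5)<.15); h[:,:297]=0;h[:,347:]=0; h[232:]&=True
T=r.inv().apply(w[h]-p)
for a,b in((.005,.02),(.02,.035),(.035,.045),(.045,.06)):
    k=(T[:,0]>a)&(T[:,0]<b); print(a,k.sum(),T[k].mean(0).round(4) if k.any() else 0,T[k][:,2].min() if k.any() else 0, T[k][:,0].max() if k.any() else 0)
hh=np.zeros((480,640),bool); hh[165:235,270:370]=1; hh&=Z>.13; T=r.inv().apply(w[hh]-p); print('hex y',T[:,1].min(),T[:,1].max(),'x',T[:,0].min(),T[:,0].max(), 'zmin',T[:,2].min())
```

```text
small jaw pts 896 z [0.0569 0.0642]
  pair x 0.5629 0.5718 y -0.3681 -0.3408 ymid -0.3544 L -0.3568 R -0.3513
  pair x 0.5071 0.5628 y -0.3668 -0.3381 ymid -0.3524 L -0.3552 R -0.3489
  base ((538.8623046875, -353.4739074707031), (35.179046630859375, 72.95465850830078), 87.79792785644531) 0.019428453048055332 690
big jaw pts 735 z [0.0597 0.0658]
  pair x 0.5663 0.5756 y -0.2773 -0.2399 ymid -0.2586 L -0.2667 R -0.2501
  pair x 0.5103 0.5663 y -0.2754 -0.2377 ymid -0.2565 L -0.2645 R -0.2485
  base ((542.4273681640625, -257.43243408203125), (44.09012985229492, 73.0748519897461), 87.88143920898438) 0.019776141754693694 1153
0.005 5611 [ 0.0114 -0.0019 -0.0499] -0.0814350819062902 0.01999377472114638
0.02 1891 [ 0.0276 -0.0019 -0.0042] -0.007818384723173505 0.034999950939693575
0.035 1179 [ 0.0403 -0.0019 -0.008 ] -0.012456884372023774 0.044998538235474395
0.045 2146 [ 0.0522 -0.0018 -0.0083] -0.012400776525682944 0.05778751716689964
hex y -0.018292821666658188 0.014087509199738538 x 0.03515848928664382 0.05778751716689964 zmin -0.012456884372023774
```

Request:
{"api": "send_rows", "payload": {"steps": [{"translation":[-0.2,-3,0],"delta_rot":[0,0,0],"jaw":1.5},{"translation":[-0.4,-6,1],"delta_rot":[0,0,0],"jaw":1.5},{"translation":[-0.4,-8,3],"delta_rot":[0,0,0],"jaw":1.5},{"translation":[-0.4,-8.7,6],"delta_rot":[0,0,0],"jaw":1.5},{"translation":[-0.4,-8.7,9],"delta_rot":[0,0,0],"jaw":1.5},{"translation":[-0.4,-8.7,10.4],"delta_rot":[0,0,0],"jaw":1.5},{"translation":[-0.4,-8.7,10.4],"delta_rot":[0,0,0],"jaw":1.5},{"translation":[-0.4,-8.7,10.4],"delta_rot":[0,0,0],"jaw":1.5}]}}

```text
time: 5.05
tool_pos: [0.54, -0.2566, 0.0952]
tool_rot: [0.0, 0.02, 1.0, -0.0]
contact_force: [0.5, -0.7, -3.0]
gripper_width: 0.209
grasp_force: 59.7
```

Run:
```python
from h import *
did((-.4,-8.7,10.4)); print('cmd',cmd()[0],'meas',tool()[0],state()['contact_force'])
f=grab('wrist'); np.save('w3.npy',f,allow_pickle=True); cv2.imwrite('pics/w3.png',f['pixels'])
w=cloud(f); Z=w[...,2]; p,r=tool()
h=(Z>.07)&(Z<.12); h[:,:297]=0; h[:,347:]=0; h[:150]=0; h[400:]=0
T=w[h]
for a in np.arange(.47,.54,.01):
    k=(T[:,0]>a)&(T[:,0]<a+.01)
    if k.sum()>20: print(a.round(2),k.sum(),'ymin/max',T[k][:,1].min().round(4),T[k][:,1].max().round(4),'ztop',T[k][:,2].max().round(4))
```

```text
cmd [ 0.53984436 -0.2569911   0.094     ] meas [ 0.53997601 -0.25664546  0.09522677] [ 0.45996427 -0.67825677 -3.03042136]
0.48 1432 ymin/max -0.2631 -0.2436 ztop 0.1071
0.49 1419 ymin/max -0.2627 -0.2452 ztop 0.107
0.5 1114 ymin/max -0.2638 -0.2448 ztop 0.1056
0.51 1256 ymin/max -0.2645 -0.2449 ztop 0.1026
0.52 1242 ymin/max -0.2652 -0.2448 ztop 0.109
0.53 1184 ymin/max -0.2646 -0.2463 ztop 0.1117
0.54 1138 ymin/max -0.2649 -0.2467 ztop 0.1143
```

View pics/w3.png

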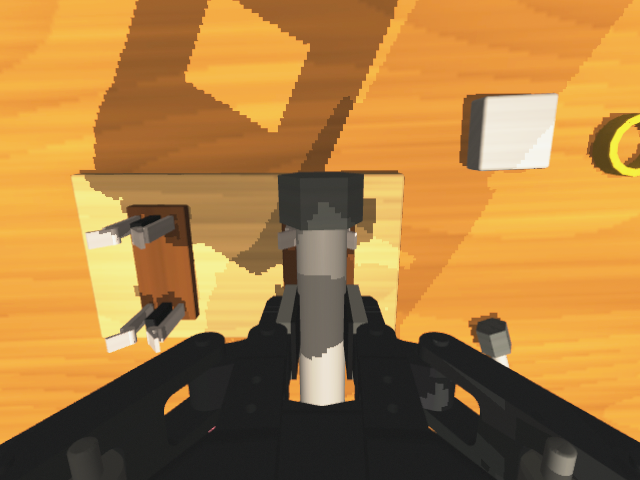

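Request:
{"api": "send_rows", "payload": {"steps": [{"translation":[0,-0.15,1.0],"delta_rot":[0,0,0],"jaw":1.5},{"translation":[0,-0.15,1.8],"delta_rot":[0,0,0],"jaw":1.5},{"translation":[0,-0.15,2.4],"delta_rot":[0,0,0],"jaw":1.5},{"translation":[0,-0.15,3.0],"delta_rot":[0,0,0],"jaw":1.5},{"translation":[0,-0.15,3.5],"delta_rot":[0,0,0],"jaw":1.5},{"translation":[0,-0.15,3.9],"delta_rot":[0,0,0],"jaw":1.5},{"translation":[0,-0.15,4.2],"delta_rot":[0,0,0],"jaw":1.5},{"translation":[0,-0.15,4.4],"delta_rot":[0,0,0],"jaw":1.5}]}}

```text
time: 5.9
tool_pos: [0.5393, -0.2586, 0.0521]
tool_rot: [-0.001, 0.02, 1.0, 0.0]
contact_force: [-8.6, 5.6, 16.7]
gripper_width: 0.205
grasp_force: 61.9
```

Request:
{"api": "send_rows", "payload": {"steps": [{"translation":[0,0,0.1],"delta_rot":[0,0,0],"jaw":1.5},{"translation":[0,0,0.2],"delta_rot":[0,0,0],"jaw":1.5},{"translation":[0,0,0.2],"delta_rot":[0,0,0],"jaw":1.5},{"translation":[0,0,0.3],"delta_rot":[0,0,0],"jaw":1.5},{"translation":[0,0,0.3],"delta_rot":[0,0,0],"jaw":1.5},{"translation":[0,0,0.3],"delta_rot":[0,0,0],"jaw":1.5},{"translation":[0,0,0.3],"delta_rot":[0,0,0],"jaw":1.5},{"translation":[0,0,0.3],"delta_rot":[0,0,0],"jaw":1.5}]}}

```text
time: 6.7
tool_pos: [0.5394, -0.2587, 0.052]
tool_rot: [-0.001, 0.02, 1.0, 0.0]
contact_force: [-14.0, 7.8, 23.0]
gripper_width: 0.211
grasp_force: 62.7
```

Run:
```python
from h import *
did((0,-.15,4.4)); did((0,0,.3)); print('cmd',cmd()[0],'meas',tool()[0],state()['contact_force'],state()['ft_torque'])
f=grab('wrist'); w=cloud(f); Z=w[...,2]; np.save('w4.npy',f,allow_pickle=True)
h=(Z>.05)&(Z<.08); h[:,:305]=0; h[:,340:]=0
T=w[h]
for a in np.arange(.47,.54,.01):
    k=(T[:,0]>a)&(T[:,0]<a+.01)
    if k.sum()>20: print(a.round(2),k.sum(),'ztop',np.percentile(T[k][:,2],95).round(4))
```

```text
cmd [ 0.53978428 -0.25848989  0.047     ] meas [ 0.53939901 -0.25869947  0.05201089] [-13.97796458   7.79646418  23.02414764] [1.25666064 2.09642341 0.03254629]
0.48 958 ztop 0.0628
0.49 956 ztop 0.0628
0.5 843 ztop 0.0582
0.51 879 ztop 0.0582
0.52 851 ztop 0.0581
0.53 815 ztop 0.0581
0.54 780 ztop 0.058
```

Request:
{"api": "send_rows", "payload": {"steps": [{"translation":[0,0,-0.4],"delta_rot":[0,0,0],"jaw":1.5},{"translation":[0,0,-0.4],"delta_rot":[0,0,0],"jaw":4},{"translation":[0,0,-0.4],"delta_rot":[0,0,0],"jaw":4},{"translation":[0,0,-0.4],"delta_rot":[0,0,0],"jaw":4},{"translation":[0,0,-3],"delta_rot":[0,0,0],"jaw":4},{"translation":[0,0,-7],"delta_rot":[0,0,0],"jaw":5},{"translation":[0,0,-12],"delta_rot":[0,0,0],"jaw":6},{"translation":[0,0,-16],"delta_rot":[0,0,0],"jaw":8.5}]}}

```text
time: 7.55
tool_pos: [0.5397, -0.2588, 0.2098]
tool_rot: [0.001, 0.02, 1.0, -0.0]
contact_force: [0.7, -0.7, 0.9]
gripper_width: 0.848
grasp_force: 0.0
```

Run:
```python
from h import *
did((0,0,-16)); print('cmd',cmd()[0],'meas',tool()[0])
goc([.6525,-.128,.22],180+17.2); go([.6525,-.128,.22],180+17.2)
```

```text
cmd [ 0.53978428 -0.25848989  0.207     ] meas [ 0.53969886 -0.25883368  0.20975665]
SHIFT [-10.74  13.49  -1.3 ] ROT [ 0.    0.   -0.34] yaw now 177.7
shift cm [-10.74  13.53  -1.02] rot [-0.001  0.001 -0.341]
```

Request:
{"api": "send_rows", "payload": {"steps": [{"translation":[-2,2.6,-0.2],"delta_rot":[0,0,-0.06],"jaw":8.5},{"translation":[-4,5.2,-0.4],"delta_rot":[0,0,-0.12],"jaw":8.5},{"translation":[-6,7.8,-0.6],"delta_rot":[0,0,-0.18],"jaw":8.5},{"translation":[-8,10.4,-0.9],"delta_rot":[0,0,-0.24],"jaw":8.5},{"translation":[-10,12.6,-1.2],"delta_rot":[0,0,-0.3],"jaw":8.5},{"translation":[-10.7,13.5,-1.3],"delta_rot":[0,0,-0.34],"jaw":8.5},{"translation":[-10.7,13.5,-1.3],"delta_rot":[0,0,-0.34],"jaw":8.5},{"translation":[-10.7,13.5,-1.3],"delta_rot":[0,0,-0.34],"jaw":8.5}]}}

```text
time: 8.35
tool_pos: [0.6512, -0.1286, 0.2198]
tool_rot: [-0.001, -0.149, 0.989, -0.0]
contact_force: [-0.4, -0.3, -0.5]
gripper_width: 0.992
grasp_force: 0.0
```

Run:
```python
from h import *
did((-10.7,13.5,-1.3),(0,0,-.34)); print('cmd',cmd()[0],'meas',tool()[0])
f=grab('wrist'); w=cloud(f); Z=w[...,2]; np.save('w5.npy',f,allow_pickle=True); cv2.imwrite('pics/w5.png',f['pixels'])
m=(Z>.004)&(Z<.03)&(np.abs(w[...,0]-.652)<.09)&(np.abs(w[...,1]+.128)<.05)
n,l,st,ce=cv2.connectedComponentsWithStats(m.astype(np.uint8)); i=1+st[1:,4].argmax()
xy=w[l==i][:,:2]; c=xy.mean(0); d=np.linalg.eigh(np.cov(xy.T))[1][:,1]; d*=np.sign(d[0]); s=(xy-c)@d
k=(s>-.035)&(s<.035); print(n,ce[i],st[i],'s',s.min(),s.max(),'zmax',w[l==i][:,2].max())
pf=np.polyfit(xy[k][:,0],xy[k][:,1],1); a=np.arctan(pf[0]); print('angle',np.degrees(np.arctan2(d[1],d[0])),np.degrees(a))
cc=c+d*((s.max()-.059)+(s.min()+.060))/2; print('centre',cc,'line y',np.polyval(pf,cc[0]))
goc([cc[0],np.polyval(pf,cc[0]),.016],180+np.degrees(a))
# big punch in clip
g=(Z>.04)&(w[...,1]<-.2)&(w[...,1]>-.31); T=w[g]
for x in np.arange(.47,.62,.01):
    k=(T[:,0]>x)&(T[:,0]<x+.01)
    if k.sum()>20: print(x.round(2),k.sum(),np.median(T[k][:,1]).round(4),np.percentile(T[k][:,2],95).round(4))
```

```text
cmd [ 0.65210585 -0.12788413  0.22      ] meas [ 0.65123918 -0.1286146   0.21975616]
2 [323.53897402 209.89540306] [ 313  156   22  120 1501] s -0.051516281896839114 0.06695585837096765 zmax 0.020110007515469507
angle 17.21020821456151 16.71884575735826
centre [ 0.65185763 -0.12527599] line y -0.12538302066951781
SHIFT [-0.05  0.25 20.4 ] ROT [0.    0.    0.008] yaw now -162.8
0.51 544 -0.2495 0.0649
0.52 443 -0.2541 0.0586
0.53 423 -0.2547 0.0584
0.54 411 -0.255 0.0584
0.55 399 -0.2553 0.0584
0.56 526 -0.2574 0.0641
0.57 623 -0.2569 0.0646
0.58 416 -0.2562 0.0604
0.59 501 -0.2553 0.0623
0.6 250 -0.2569 0.0602
```

View pics/w5.png

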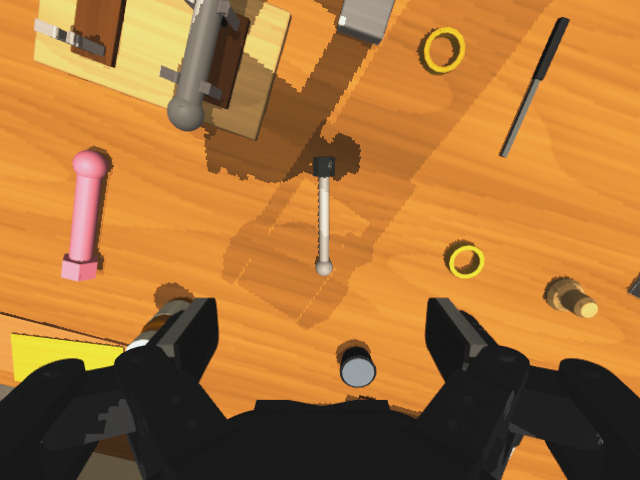

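The small punch has its ball at (323,268) and hex at (324,166). The big punch sits home in its clip, with the shaft top level at 58 mm.

Request:
{"api": "send_rows", "payload": {"steps": [{"translation":[0,0.2,3],"delta_rot":[0,0,0.006],"jaw":5},{"translation":[0,0.2,7],"delta_rot":[0,0,0.006],"jaw":5},{"translation":[0,0.2,12],"delta_rot":[0,0,0.006],"jaw":5},{"translation":[0,0.2,16],"delta_rot":[0,0,0.006],"jaw":4},{"translation":[0,0.2,19],"delta_rot":[0,0,0.006],"jaw":4},{"translation":[0,0.2,20.3],"delta_rot":[0,0,0.006],"jaw":4},{"translation":[0,0.2,20.3],"delta_rot":[0,0,0.006],"jaw":0.5},{"translation":[0,0.2,20.3],"delta_rot":[0,0,0.006],"jaw":0.5}]}}

```text
time: 9.2
tool_pos: [0.6518, -0.1271, 0.0186]
tool_rot: [0.001, -0.146, 0.989, -0.0]
contact_force: [-0.0, -0.0, 0.9]
gripper_width: 0.139
grasp_force: 0.1
```

Request:
{"api": "send_rows", "payload": {"steps": [{"translation":[0,0,0],"delta_rot":[0,0,0],"jaw":0.5},{"translation":[0,0,0],"delta_rot":[0,0,0],"jaw":0.5},{"translation":[0,0,0],"delta_rot":[0,0,0],"jaw":0.5},{"translation":[0,0,-1],"delta_rot":[0,0,0],"jaw":0.5},{"translation":[0,0,-5],"delta_rot":[0,0,0],"jaw":0.5},{"translation":[0,0,-10],"delta_rot":[0,0,0],"jaw":0.5},{"translation":[0,0,-13],"delta_rot":[0,0,0],"jaw":0.5},{"translation":[0,0,-13],"delta_rot":[0,0,0],"jaw":0.5}]}}

```text
time: 10.0
tool_pos: [0.6548, -0.1269, 0.1553]
tool_rot: [0.006, -0.146, 0.989, -0.002]
contact_force: [0.1, -0.1, -0.5]
gripper_width: 0.082
grasp_force: 58.7
```

Run:
```python
from h import *
did((0,.2,20.3),(0,0,.006)); did((0,0,-13)); print('cmd',cmd()[0],'meas',tool()[0],state()['gripper_width'])
goc([.5375,-.3535,.13],177.9)
```

```text
cmd [ 0.65151494 -0.12597342  0.147     ] meas [ 0.65481244 -0.12694982  0.15529291] 0.08186581895263663
SHIFT [ 17.5  -18.47   1.7 ] ROT [0.    0.    0.331] yaw now -163.2
```

Request:
{"api": "send_rows", "payload": {"steps": [{"translation":[2.5,-2.6,0],"delta_rot":[0,0,0.05],"jaw":0.5},{"translation":[5.5,-5.6,0],"delta_rot":[0,0,0.1],"jaw":0.5},{"translation":[8.5,-8.8,0],"delta_rot":[0,0,0.16],"jaw":0.5},{"translation":[11.5,-12,0],"delta_rot":[0,0,0.22],"jaw":0.5},{"translation":[14.5,-15.4,0],"delta_rot":[0,0,0.28],"jaw":0.5},{"translation":[17,-18,0.5],"delta_rot":[0,0,0.331],"jaw":0.5},{"translation":[17.5,-18.5,1.5],"delta_rot":[0,0,0.331],"jaw":0.5},{"translation":[17.5,-18.5,3],"delta_rot":[0,0,0.331],"jaw":0.5}]}}

```text
time: 10.8
tool_pos: [0.5365, -0.3546, 0.1164]
tool_rot: [0.0, 0.02, 1.0, 0.0]
contact_force: [-1.0, 0.2, -1.5]
gripper_width: 0.082
grasp_force: 58.8
```

Request:
{"api": "send_rows", "payload": {"steps": [{"translation":[0,0,1],"delta_rot":[0,0,0],"jaw":0.5},{"translation":[0,0,2],"delta_rot":[0,0,0],"jaw":0.5},{"translation":[0,0,2.5],"delta_rot":[0,0,0],"jaw":0.5},{"translation":[0,0,2.7],"delta_rot":[0,0,0],"jaw":0.5},{"translation":[0,0,2.7],"delta_rot":[0,0,0],"jaw":0.5},{"translation":[0,0,2.7],"delta_rot":[0,0,0],"jaw":0.5},{"translation":[0,0,2.7],"delta_rot":[0,0,0],"jaw":0.5},{"translation":[0,0,2.7],"delta_rot":[0,0,0],"jaw":0.5}]}}

```text
time: 11.6
tool_pos: [0.5374, -0.3541, 0.0909]
tool_rot: [0.0, 0.019, 1.0, -0.0]
contact_force: [0.5, 0.9, -0.5]
gripper_width: 0.085
grasp_force: 58.8
```

Run:
```python
from h import *
did((17.5,-18.5,3),(0,0,.331)); did((0,0,2.7)); print('cmd',cmd()[0],'meas',tool()[0],state()['contact_force'])
f=grab('wrist'); w=cloud(f); Z=w[...,2]; np.save('w6.npy',f,allow_pickle=True); cv2.imwrite('pics/w6.png',f['pixels'])
h=(Z>.07)&(Z<.1); h[:,:300]=0; h[:,345:]=0; h[:120]=0; h[400:]=0
T=w[h]
for a in np.arange(.46,.56,.01):
    k=(T[:,0]>a)&(T[:,0]<a+.01)
    if k.sum()>20: print(a.round(2),k.sum(),'y',T[k][:,1].min().round(4),T[k][:,1].max().round(4),'x',T[k][:,0].min().round(4),'ztop',np.percentile(T[k][:,2],95).round(4))
```

```text
cmd [ 0.5376186  -0.35374003  0.09      ] meas [ 0.53739518 -0.35407978  0.09093915] [ 0.45893171  0.91218321 -0.49333901]
0.47 363 y -0.3593 -0.3419 x 0.4778 ztop 0.0909
0.48 1214 y -0.3596 -0.3423 x 0.48 ztop 0.0908
0.49 891 y -0.36 -0.3425 x 0.49 ztop 0.0907
0.5 588 y -0.3567 -0.3466 x 0.5 ztop 0.0865
0.51 560 y -0.3572 -0.3474 x 0.5101 ztop 0.0865
0.52 1030 y -0.3618 -0.3431 x 0.52 ztop 0.0987
0.53 394 y -0.3567 -0.3492 x 0.53 ztop 0.0869
0.54 372 y -0.357 -0.3496 x 0.54 ztop 0.089
0.55 361 y -0.3576 -0.3499 x 0.55 ztop 0.0864
0.56 378 y -0.3586 -0.3498 x 0.56 ztop 0.0866
```

View pics/w6.png

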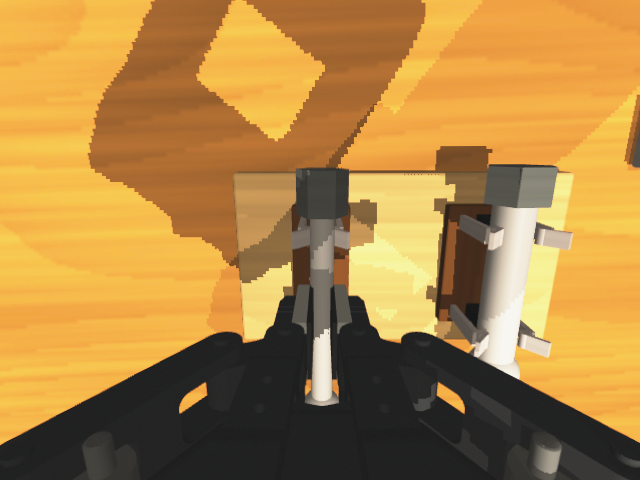

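Request:
{"api": "send_rows", "payload": {"steps": [{"translation":[0,-0.05,0.8],"delta_rot":[0,0,0],"jaw":0.5},{"translation":[0,-0.05,1.3],"delta_rot":[0,0,0],"jaw":0.5},{"translation":[0,-0.05,1.8],"delta_rot":[0,0,0],"jaw":0.5},{"translation":[0,-0.05,2.2],"delta_rot":[0,0,0],"jaw":0.5},{"translation":[0,-0.05,2.6],"delta_rot":[0,0,0],"jaw":0.5},{"translation":[0,-0.05,3.0],"delta_rot":[0,0,0],"jaw":0.5},{"translation":[0,-0.05,3.3],"delta_rot":[0,0,0],"jaw":0.5},{"translation":[0,-0.05,3.5],"delta_rot":[0,0,0],"jaw":0.5}]}}

```text
time: 12.45
tool_pos: [0.5372, -0.3545, 0.0575]
tool_rot: [-0.001, 0.019, 1.0, 0.0]
contact_force: [-7.7, 6.4, 20.6]
gripper_width: 0.086
grasp_force: 60.9
```

```bash
cat > clip.py <<'E'
from h import *
print('cmd',cmd()[0],'meas',tool()[0],state()['contact_force'])
f=grab('wrist'); w=cloud(f); Z=w[...,2]
h=(Z>.035)&(Z<.1); h[:,:312]=0; h[:,332:]=0; h[:120]=0; h[400:]=0
T=w[h]
for a in np.arange(.47,.60,.01):
    k=(T[:,0]>a)&(T[:,0]<a+.01)
    if k.sum()>20: print(a.round(2),k.sum(),'y',T[k][:,1].min().round(4),T[k][:,1].max().round(4),'ztop',np.percentile(T[k][:,2],90).round(4))
E
python3 -c "
from h import *
did((0,-.05,3.5))"; python3 clip.py
```

```text
cmd [ 0.53760008 -0.35423968  0.055     ] meas [ 0.53722903 -0.35447058  0.05749346] [-7.74116862  6.37503366 20.58986424]
0.47 181 y -0.3551 -0.3473 ztop 0.0572
0.48 542 y -0.3552 -0.3478 ztop 0.0573
0.49 471 y -0.3558 -0.3481 ztop 0.0571
0.5 494 y -0.3562 -0.3483 ztop 0.0533
0.51 459 y -0.3567 -0.3487 ztop 0.0541
0.52 489 y -0.357 -0.3489 ztop 0.0538
0.53 449 y -0.3571 -0.3496 ztop 0.0677
0.54 421 y -0.3574 -0.35 ztop 0.0696
0.55 357 y -0.358 -0.3503 ztop 0.0529
0.56 412 y -0.3588 -0.3502 ztop 0.0549
0.57 336 y -0.3594 -0.3505 ztop 0.0532
0.58 24 y -0.3595 -0.3507 ztop 0.0517
```

Request:
{"api": "send_rows", "payload": {"steps": [{"translation":[0,0,0.1],"delta_rot":[0,0,0],"jaw":0.5},{"translation":[0,0,0.2],"delta_rot":[0,0,0],"jaw":0.5},{"translation":[0,0,0.3],"delta_rot":[0,0,0],"jaw":0.5},{"translation":[0,0,0.3],"delta_rot":[0,0,0],"jaw":0.5},{"translation":[0,0,0.1],"delta_rot":[0,0,0],"jaw":0.5},{"translation":[0,0,-0.1],"delta_rot":[0,0,0],"jaw":0.5},{"translation":[0,0,-0.2],"delta_rot":[0,0,0],"jaw":3},{"translation":[0,0,-0.2],"delta_rot":[0,0,0],"jaw":3}]}}

```text
time: 13.3
tool_pos: [0.5369, -0.3542, 0.0569]
tool_rot: [-0.0, 0.019, 1.0, 0.0]
contact_force: [-0.5, -0.5, 0.1]
gripper_width: 0.35
grasp_force: 0.0
```

Request:
{"api": "send_rows", "payload": {"steps": [{"translation":[0,0,0],"delta_rot":[0,0,0],"jaw":3},{"translation":[0,0,0],"delta_rot":[0,0,0],"jaw":3},{"translation":[0,0,-1],"delta_rot":[0,0,0],"jaw":3},{"translation":[0,0,-4],"delta_rot":[0,0,0],"jaw":3},{"translation":[0,0,-8],"delta_rot":[0,0,0],"jaw":4},{"translation":[0,0,-12],"delta_rot":[0,0,0],"jaw":6},{"translation":[0,0,-15],"delta_rot":[0,0,0],"jaw":7},{"translation":[0,0,-15],"delta_rot":[0,0,0],"jaw":7}]}}

```text
time: 14.1
tool_pos: [0.5397, -0.3564, 0.2153]
tool_rot: [0.005, 0.019, 1.0, -0.004]
contact_force: [0.6, -0.8, 0.9]
gripper_width: 0.821
grasp_force: 0.0
```

```bash
python3 -c "
from h import *
did((0,0,-.2)); did((0,0,-15))"; python3 clip.py; python3 -c "
from h import *
goc([.479,-.069,.19],177.9)"
```

```text
cmd [ 0.53760008 -0.35423968  0.207     ] meas [ 0.53965764 -0.35639544  0.21525915] [ 0.62464496 -0.75380311  0.86779814]
0.47 71 y -0.3613 -0.3465 ztop 0.0572
0.48 237 y -0.3617 -0.3467 ztop 0.0575
0.49 193 y -0.362 -0.347 ztop 0.0573
0.5 196 y -0.3637 -0.3472 ztop 0.0572
0.51 192 y -0.3633 -0.3476 ztop 0.0596
0.52 138 y -0.3575 -0.3478 ztop 0.0532
0.53 124 y -0.3579 -0.349 ztop 0.0531
0.54 122 y -0.3582 -0.3493 ztop 0.0531
0.55 122 y -0.3587 -0.3496 ztop 0.0534
0.56 237 y -0.3659 -0.3491 ztop 0.0601
0.57 124 y -0.3658 -0.3494 ztop 0.0558
0.58 197 y -0.3643 -0.3496 ztop 0.0566
0.59 47 y -0.3635 -0.35 ztop 0.0558
SHIFT [ 6.91 28.29  1.7 ] ROT [ 0.  0. -0.] yaw now 177.9
```

Request:
{"api": "send_rows", "payload": {"steps": [{"translation":[1.1,4.5,0],"delta_rot":[0,0,0],"jaw":5.5},{"translation":[2.2,9,0],"delta_rot":[0,0,0],"jaw":5.5},{"translation":[3.3,13.5,0],"delta_rot":[0,0,0],"jaw":5.5},{"translation":[4.4,18,0.5],"delta_rot":[0,0,0],"jaw":5.5},{"translation":[5.5,22.5,1],"delta_rot":[0,0,0],"jaw":5.5},{"translation":[6.5,26.5,2],"delta_rot":[0,0,0],"jaw":5.5},{"translation":[6.9,28.3,3],"delta_rot":[0,0,0],"jaw":5.5},{"translation":[6.9,28.3,3],"delta_rot":[0,0,0],"jaw":5.5}]}}

```text
time: 14.95
tool_pos: [0.4764, -0.0663, 0.174]
tool_rot: [-0.003, 0.017, 1.0, 0.001]
contact_force: [0.1, -0.7, 0.7]
gripper_width: 0.644
grasp_force: 0.0
```

```bash
cat > ring.py <<'E'
from h import *
def ring(f,near,r=.04,ztop=.014):
    """centre of a brass ring: ellipse of the yellow outline cast on its top plane"""
    w=cloud(f); hsv=cv2.cvtColor(f['pixels'],cv2.COLOR_BGR2HSV)
    m=(np.hypot(w[...,0]-near[0],w[...,1]-near[1])<r)&(w[...,2]>ztop-.007)&(w[...,2]<ztop+.006)
    P=w[m]; t=P[P[:,2]>ztop-.002]; c,rad=cv2.minEnclosingCircle((t[:,:2]*1000).astype(np.float32))
    print('ring',np.array(c)/1000,'rad mm',rad,'mean',P.mean(0).round(4),'z95',np.percentile(P[:,2],95).round(4),len(P)); return np.array(c)/1000
E
python3 - <<'E'
from ring import *
did((6.9,28.3,3)); print('cmd',cmd()[0],'meas',tool()[0])
f=grab('wrist'); cv2.imwrite('pics/w7.png',f['pixels']); np.save('w7.npy',f,allow_pickle=True)
c=ring(f,(.479,-.07)); goc([*c,.017],177.9)
E
```

```text
cmd [ 0.4791347  -0.06887711  0.177     ] meas [ 0.47643286 -0.06629592  0.17400912]
ring [ 0.47934103 -0.07022756] rad mm 17.896486282348633 mean [ 0.4787 -0.0701  0.0131] z95 0.0148 717
SHIFT [-0.03 -0.13 16.  ] ROT [ 0.  0. -0.] yaw now 177.9
```

Request:
{"api": "send_rows", "payload": {"steps": [{"translation":[0,-0.1,4],"delta_rot":[0,0,0],"jaw":5.5},{"translation":[0,-0.1,8],"delta_rot":[0,0,0],"jaw":5.5},{"translation":[0,-0.1,12],"delta_rot":[0,0,0],"jaw":5.5},{"translation":[0,-0.1,15],"delta_rot":[0,0,0],"jaw":5.5},{"translation":[0,-0.1,16.2],"delta_rot":[0,0,0],"jaw":5.5},{"translation":[0,-0.1,16.2],"delta_rot":[0,0,0],"jaw":5.5},{"translation":[0,-0.1,16.2],"delta_rot":[0,0,0],"jaw":2.8},{"translation":[0,-0.1,16.2],"delta_rot":[0,0,0],"jaw":2.8}]}}

```text
time: 15.8
tool_pos: [0.4808, -0.0708, 0.0178]
tool_rot: [0.002, 0.019, 1.0, -0.001]
contact_force: [0.6, 0.4, 0.3]
gripper_width: 0.39
grasp_force: 59.6
```

Request:
{"api": "send_rows", "payload": {"steps": [{"translation":[0,0,0],"delta_rot":[0,0,0],"jaw":2.8},{"translation":[0,0,0],"delta_rot":[0,0,0],"jaw":2.8},{"translation":[0,0,0],"delta_rot":[0,0,0],"jaw":2.8},{"translation":[0,0,-2],"delta_rot":[0,0,0],"jaw":2.8},{"translation":[0,0,-5],"delta_rot":[0,0,0],"jaw":2.8},{"translation":[0,0,-8],"delta_rot":[0,0,0],"jaw":2.8},{"translation":[0,0,-8],"delta_rot":[0,0,0],"jaw":2.8},{"translation":[0,0,-8],"delta_rot":[0,0,0],"jaw":2.8}]}}

```text
time: 16.6
tool_pos: [0.4793, -0.07, 0.0962]
tool_rot: [0.001, 0.019, 1.0, -0.0]
contact_force: [0.1, 0.6, 0.4]
gripper_width: 0.387
grasp_force: 59.8
```

Run:
```python
from ring import *
did((0,-.1,16.2)); did((0,0,-8)); print('cmd',cmd()[0],'meas',tool()[0])
f=np.load('w1.npy',allow_pickle=True).item(); t=np.load('top0.npy',allow_pickle=True).item()
# tray floor & box floor: minAreaRect in world from the top view
hsv=cv2.cvtColor(t['pixels'],cv2.COLOR_BGR2HSV); w=cloud(t)
m=np.zeros((480,640),np.uint8); m[175:238,155:238]=(hsv[175:238,155:238,1]<70); 
n,l,st,ce=cv2.connectedComponentsWithStats(m); i=1+st[1:,4].argmax(); v,u=np.where(l==i)
r=cv2.minAreaRect((plane(t,np.c_[u,v],.003)[:,:2]*1000).astype(np.float32)); print('tray',r)
P=w[255:310,150:205].reshape(-1,3); P=P[P[:,2]>.022]; print('box',cv2.minAreaRect((P[:,:2]*1000).astype(np.float32)),P[:,2].max())
w=cloud(f);g=np.zeros((480,640),bool); g[30:170,495:]=1; P=w[g&(w[...,2]>.028)]; print('box wrist',cv2.minAreaRect((P[:,:2]*1000).astype(np.float32)))
```

```text
cmd [ 0.47909765 -0.06987642  0.095     ] meas [ 0.4792832  -0.0699699   0.09619082]
tray ((600.232421875, 290.9917297363281), (155.39523315429688, 102.73523712158203), 79.43994140625)
box ((408.65411376953125, 326.3825378417969), (101.94818115234375, 99.22250366210938), 81.93775177001953) 0.042879400275483315
box wrist ((409.15252685546875, 327.5677795410156), (101.77928161621094, 100.67182159423828), 81.99357604980469)
```

Request:
{"api": "send_rows", "payload": {"steps": [{"translation":[-1.2,4,-1],"delta_rot":[0,0,0.14],"jaw":2.8},{"translation":[-2.5,8,-1.5],"delta_rot":[0,0,0.28],"jaw":2.8},{"translation":[-3.8,12,-1.5],"delta_rot":[0,0,0.42],"jaw":2.8},{"translation":[-5,16,-1.5],"delta_rot":[0,0,0.56],"jaw":2.8},{"translation":[-6.3,20,-1.5],"delta_rot":[0,0,0.7],"jaw":2.8},{"translation":[-7.6,24.3,-1.5],"delta_rot":[0,0,0.84],"jaw":2.8},{"translation":[-8.9,28.5,-1.5],"delta_rot":[0,0,0.98],"jaw":2.8},{"translation":[-10.1,32.5,-1.5],"delta_rot":[0,0,1.12],"jaw":2.8}]}}

```text
time: 17.4
tool_pos: [0.591, 0.2527, 0.1077]
tool_rot: [-0.001, 0.549, 0.836, -0.001]
contact_force: [0.0, 0.5, -0.7]
gripper_width: 0.392
grasp_force: 59.9
```

Request:
{"api": "send_rows", "payload": {"steps": [{"translation":[0,0,0],"delta_rot":[0,0,0.14],"jaw":2.8},{"translation":[0,0,0],"delta_rot":[0,0,0.28],"jaw":2.8},{"translation":[0,0,0],"delta_rot":[0,0,0.42],"jaw":2.8},{"translation":[0,0,0],"delta_rot":[0,0,0.56],"jaw":2.8},{"translation":[0,0,0],"delta_rot":[0,0,0.6],"jaw":2.8},{"translation":[0,0,3],"delta_rot":[0,0,0.6],"jaw":2.8},{"translation":[0,0,4],"delta_rot":[0,0,0.6],"jaw":2.8},{"translation":[0,0,4],"delta_rot":[0,0,0.6],"jaw":2.8}]}}

```text
time: 18.2
tool_pos: [0.5889, 0.2502, 0.0658]
tool_rot: [-0.002, 0.77, 0.638, -0.004]
contact_force: [-0.5, -0.1, -1.4]
gripper_width: 0.39
grasp_force: 60.0
```

Run:
```python
from ring import *
did((-10.1,32.5,-1.5),(0,0,1.12)); did((0,0,4),(0,0,.6)); print('cmd',cmd()[0],'meas',tool()[0],state()['joint_pos'].round(2))
f=grab('wrist'); cv2.imwrite('pics/w8.png',f['pixels']); w=cloud(f); Z=w[...,2]
hsv=cv2.cvtColor(f['pixels'],cv2.COLOR_BGR2HSV)
m=(Z>.0005)&(Z<.006)&(hsv[...,1]<60)&(hsv[...,2]>120); m=m.astype(np.uint8); n,l,st,ce=cv2.connectedComponentsWithStats(m); i=1+st[1:,4].argmax()
P=w[l==i]; print('floor',st[i],cv2.minAreaRect((P[:,:2]*1000).astype(np.float32)))
goc([.5926,.2517,.0205],79.4)
```

```text
cmd [0.59207192 0.25115756 0.07      ] meas [0.58893843 0.25015227 0.06582766] [0.29 0.26 1.7  0.   1.19 0.47]
floor [  231    49   193   246 38437] ((599.921630859375, 297.582275390625), (130.083251953125, 94.57958221435547), 79.59160614013672)
SHIFT [0.06 0.04 4.95] ROT [ 0.     0.    -0.001] yaw now 79.3
```

View pics/w8.png

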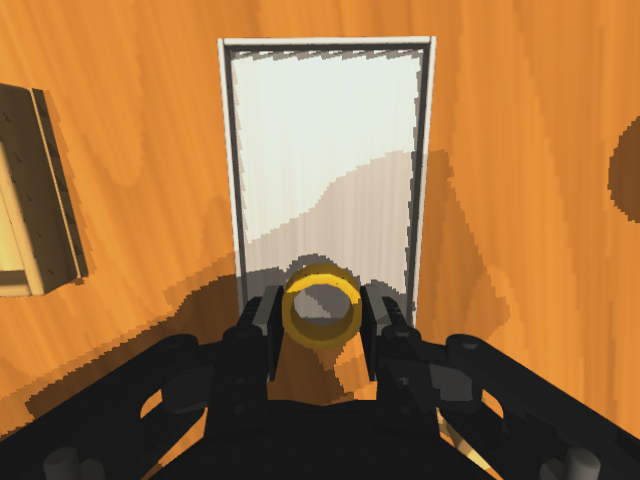

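Request:
{"api": "send_rows", "payload": {"steps": [{"translation":[0,0,0],"delta_rot":[0,0,0],"jaw":2.8},{"translation":[0,0,2],"delta_rot":[0,0,0],"jaw":2.8},{"translation":[0,0,3.5],"delta_rot":[0,0,0],"jaw":2.8},{"translation":[0,0,4.5],"delta_rot":[0,0,0],"jaw":2.8},{"translation":[0,0,5],"delta_rot":[0,0,0],"jaw":2.8},{"translation":[0,0,5.1],"delta_rot":[0,0,0],"jaw":2.8},{"translation":[0,0,5.1],"delta_rot":[0,0,0],"jaw":2.8},{"translation":[0,0,5.1],"delta_rot":[0,0,0],"jaw":4.6}]}}

```text
time: 19.05
tool_pos: [0.5926, 0.2512, 0.0201]
tool_rot: [0.0, 0.77, 0.638, 0.001]
contact_force: [-0.4, 0.4, 0.2]
gripper_width: 0.526
grasp_force: 0.0
```

Request:
{"api": "send_rows", "payload": {"steps": [{"translation":[0,0,0],"delta_rot":[0,0,0],"jaw":4.6},{"translation":[0,0,0],"delta_rot":[0,0,0],"jaw":4.6},{"translation":[0,0,-1],"delta_rot":[0,0,0],"jaw":4.6},{"translation":[0,0,-3],"delta_rot":[0,0,0],"jaw":4.6},{"translation":[0,0,-7],"delta_rot":[0,0,0],"jaw":5},{"translation":[0,0,-11],"delta_rot":[0,0,0],"jaw":5.5},{"translation":[0,0,-15],"delta_rot":[0,0,0],"jaw":5.5},{"translation":[0,0,-15],"delta_rot":[0,0,0],"jaw":5.5}]}}

```text
time: 19.85
tool_pos: [0.5962, 0.2523, 0.1787]
tool_rot: [0.003, 0.77, 0.638, 0.007]
contact_force: [1.1, 0.6, 0.2]
gripper_width: 0.647
grasp_force: 0.0
```

Run:
```python
from ring import *
did((0,0,5.1)); did((0,0,-15)); print('cmd',cmd()[0],'meas',tool()[0])
f=grab('wrist'); ring(f,(.5926,.2517),ztop=.017)
goc([.651,.0235,.17],79.4)
```

```text
cmd [0.59207192 0.25115756 0.169     ] meas [0.59616143 0.25228919 0.17872281]
ring [0.59038367 0.24012625] rad mm 30.860912322998047 mean [0.5912 0.245  0.0157] z95 0.0177 954
SHIFT [-21.28  10.01  -0.1 ] ROT [ 0.     0.    -0.001] yaw now 79.3
```

Request:
{"api": "send_rows", "payload": {"steps": [{"translation":[-4,1.9,0],"delta_rot":[0,0,0],"jaw":5.5},{"translation":[-8,3.8,0],"delta_rot":[0,0,0],"jaw":5.5},{"translation":[-12,5.7,0],"delta_rot":[0,0,0],"jaw":5.5},{"translation":[-16,7.6,0],"delta_rot":[0,0,0],"jaw":5.5},{"translation":[-19.5,9.2,0],"delta_rot":[0,0,0],"jaw":5.5},{"translation":[-21.3,10,0],"delta_rot":[0,0,0],"jaw":5.5},{"translation":[-21.3,10,0],"delta_rot":[0,0,0],"jaw":5.5},{"translation":[-21.3,10,0],"delta_rot":[0,0,0],"jaw":5.5}]}}

```text
time: 20.7
tool_pos: [0.6501, 0.0237, 0.1684]
tool_rot: [-0.001, 0.77, 0.638, -0.0]
contact_force: [0.5, 0.5, 0.1]
gripper_width: 0.643
grasp_force: 0.0
```

Run:
```python
from ring import *
did((-21.3,10,0)); print('cmd',cmd()[0],'meas',tool()[0])
f=grab('wrist'); cv2.imwrite('pics/w9.png',f['pixels']); np.save('w9.npy',f,allow_pickle=True)
c=ring(f,(.651,.0235),.03); goc([*c,.015],79.4)
w=cloud(f); m=(w[...,2]>.036)&(w[...,2]<.046)&(np.hypot(w[...,0]-.65,w[...,1]-.138)<.04); P=w[m]; print('handle top',P.mean(0),len(P),cv2.minEnclosingCircle((P[:,:2]*1000).astype(np.float32)))
```

```text
cmd [0.65089573 0.02332262 0.169     ] meas [0.65010451 0.02374857 0.16842445]
ring [0.6514613  0.02549329] rad mm 17.82607078552246 mean [0.6516 0.0259 0.0131] z95 0.0148 748
SHIFT [ 0.22  0.02 15.4 ] ROT [ 0.     0.    -0.001] yaw now 79.3
handle top [0.65632166 0.14005477 0.0406962 ] 835 ((656.2362670898438, 140.76333618164062), 10.714505195617676)
```

Request:
{"api": "send_rows", "payload": {"steps": [{"translation":[0.2,0,4],"delta_rot":[0,0,0],"jaw":5.5},{"translation":[0.2,0,8],"delta_rot":[0,0,0],"jaw":5.5},{"translation":[0.2,0,12],"delta_rot":[0,0,0],"jaw":5.5},{"translation":[0.2,0,14.5],"delta_rot":[0,0,0],"jaw":5.5},{"translation":[0.2,0,15.4],"delta_rot":[0,0,0],"jaw":5.5},{"translation":[0.2,0,15.4],"delta_rot":[0,0,0],"jaw":5.5},{"translation":[0.2,0,15.4],"delta_rot":[0,0,0],"jaw":2.8},{"translation":[0.2,0,15.4],"delta_rot":[0,0,0],"jaw":2.8}]}}

```text
time: 21.55
tool_pos: [0.653, 0.0254, 0.0183]
tool_rot: [0.001, 0.77, 0.638, 0.002]
contact_force: [0.8, -0.2, 0.2]
gripper_width: 0.384
grasp_force: 59.5
```

Request:
{"api": "send_rows", "payload": {"steps": [{"translation":[0,0,0],"delta_rot":[0,0,0],"jaw":2.8},{"translation":[0,0,0],"delta_rot":[0,0,0],"jaw":2.8},{"translation":[0,0,0],"delta_rot":[0,0,0],"jaw":2.8},{"translation":[0,0,-2],"delta_rot":[0,0,0],"jaw":2.8},{"translation":[0,0,-6],"delta_rot":[0,0,0],"jaw":2.8},{"translation":[0,0,-9],"delta_rot":[0,0,0],"jaw":2.8},{"translation":[0,0,-9],"delta_rot":[0,0,0],"jaw":2.8},{"translation":[0,0,-9],"delta_rot":[0,0,0],"jaw":2.8}]}}

```text
time: 22.35
tool_pos: [0.6516, 0.0249, 0.1066]
tool_rot: [0.001, 0.77, 0.638, 0.001]
contact_force: [0.2, -0.4, -1.8]
gripper_width: 0.383
grasp_force: 59.8
```

Run:
```python
from ring import *
did((.2,0,15.4)); did((0,0,-9)); print('cmd',cmd()[0],'meas',tool()[0],state()['gripper_width'])
goc([.6064,.330,.105],79.4)
```

```text
cmd [0.65126612 0.02528803 0.105     ] meas [0.65164166 0.02494952 0.10663668] 0.3825632545539584
SHIFT [ 29.11 -10.05  -0.  ] ROT [ 0.     0.    -0.001] yaw now 79.3
```

Request:
{"api": "send_rows", "payload": {"steps": [{"translation":[4.5,-1.6,0],"delta_rot":[0,0,0],"jaw":2.8},{"translation":[9,-3.1,0],"delta_rot":[0,0,0],"jaw":2.8},{"translation":[13.5,-4.7,0],"delta_rot":[0,0,0],"jaw":2.8},{"translation":[18,-6.2,0],"delta_rot":[0,0,0],"jaw":2.8},{"translation":[22.5,-7.8,0],"delta_rot":[0,0,0],"jaw":2.8},{"translation":[26.5,-9.2,0],"delta_rot":[0,0,0],"jaw":2.8},{"translation":[29.1,-10.1,0],"delta_rot":[0,0,0],"jaw":2.8},{"translation":[29.1,-10.1,0],"delta_rot":[0,0,0],"jaw":2.8}]}}

```text
time: 23.15
tool_pos: [0.6035, 0.3328, 0.1027]
tool_rot: [-0.001, 0.769, 0.64, -0.002]
contact_force: [-0.6, -0.9, -0.6]
gripper_width: 0.383
grasp_force: 59.8
```

Request:
{"api": "send_rows", "payload": {"steps": [{"translation":[0,0,0],"delta_rot":[0,0,0],"jaw":2.8},{"translation":[0,0,3],"delta_rot":[0,0,0],"jaw":2.8},{"translation":[0,0,6],"delta_rot":[0,0,0],"jaw":2.8},{"translation":[0,0,7.8],"delta_rot":[0,0,0],"jaw":2.8},{"translation":[0,0,8.5],"delta_rot":[0,0,0],"jaw":2.8},{"translation":[0,0,8.7],"delta_rot":[0,0,0],"jaw":2.8},{"translation":[0,0,8.7],"delta_rot":[0,0,0],"jaw":2.8},{"translation":[0,0,8.7],"delta_rot":[0,0,0],"jaw":4.6}]}}

```text
time: 23.95
tool_pos: [0.607, 0.3291, 0.0196]
tool_rot: [0.0, 0.77, 0.638, 0.001]
contact_force: [0.5, -0.0, 0.4]
gripper_width: 0.529
grasp_force: 0.0
```

Request:
{"api": "send_rows", "payload": {"steps": [{"translation":[0,0,0],"delta_rot":[0,0,0],"jaw":4.6},{"translation":[0,0,0],"delta_rot":[0,0,0],"jaw":4.6},{"translation":[0,0,-1],"delta_rot":[0,0,0],"jaw":4.6},{"translation":[0,0,-3],"delta_rot":[0,0,0],"jaw":4.6},{"translation":[0,0,-7],"delta_rot":[0,0,0],"jaw":5},{"translation":[0,0,-11],"delta_rot":[0,0,0],"jaw":5.5},{"translation":[0,0,-15],"delta_rot":[0,0,0],"jaw":5.5},{"translation":[0,0,-15],"delta_rot":[0,0,0],"jaw":5.5}]}}

```text
time: 24.75
tool_pos: [0.6098, 0.3315, 0.178]
tool_rot: [0.002, 0.77, 0.638, 0.007]
contact_force: [1.0, 0.2, 1.4]
gripper_width: 0.643
grasp_force: 0.0
```

Run:
```python
from ring import *
did((29.1,-10.1,0)); did((0,0,8.7)); did((0,0,-15)); print('cmd',cmd()[0],'meas',tool()[0])
f=grab('wrist'); cv2.imwrite('pics/w10.png',f['pixels']); ring(f,(.6064,.330),.025,ztop=.017)
goc([.6562,.1407,.165],79.4)
```

```text
cmd [0.60590475 0.32995891 0.168     ] meas [0.60983129 0.33151791 0.17804263]
ring [0.60683661 0.32914063] rad mm 17.79424285888672 mean [0.6068 0.3297 0.0161] z95 0.0178 707
SHIFT [-17.67   8.45   0.3 ] ROT [ 0.     0.    -0.001] yaw now 79.3
```

Request:
{"api": "send_rows", "payload": {"steps": [{"translation":[-4,1.9,0],"delta_rot":[0,0,0],"jaw":5.5},{"translation":[-8,3.8,0],"delta_rot":[0,0,0],"jaw":5.5},{"translation":[-12,5.7,0],"delta_rot":[0,0,0],"jaw":5.5},{"translation":[-15.5,7.4,0],"delta_rot":[0,0,0],"jaw":5.5},{"translation":[-17.7,8.4,0],"delta_rot":[0,0,0],"jaw":5.5},{"translation":[-17.7,8.4,0],"delta_rot":[0,0,0],"jaw":5.5},{"translation":[-17.7,8.4,0],"delta_rot":[0,0,0],"jaw":5.5},{"translation":[-17.7,8.4,0],"delta_rot":[0,0,0],"jaw":5.5}]}}

```text
time: 25.6
tool_pos: [0.6548, 0.1412, 0.1674]
tool_rot: [-0.001, 0.77, 0.638, -0.001]
contact_force: [-0.7, 0.6, 0.7]
gripper_width: 0.647
grasp_force: 0.0
```

Run:
```python
from ring import *
did((-17.7,8.4,0)); print('cmd',cmd()[0],'meas',tool()[0])
f=grab('wrist'); w=cloud(f); m=(w[...,2]>.038)&(w[...,2]<.046)&(np.hypot(w[...,0]-.656,w[...,1]-.14)<.03); P=w[m]; c,r=cv2.minEnclosingCircle((P[:,:2]*1000).astype(np.float32)); print(P.mean(0),c,r)
goc([c[0]/1000,c[1]/1000,.033],79.3)
```

```text
cmd [0.65567233 0.14046435 0.168     ] meas [0.65483234 0.14117762 0.16743205]
[0.65640768 0.14217505 0.04116603] (656.3751831054688, 141.68795776367188) 10.272263526916504
SHIFT [ 0.13  0.05 13.5 ] ROT [0. 0. 0.] yaw now 79.3
```

Request:
{"api": "send_rows", "payload": {"steps": [{"translation":[0.1,0,4],"delta_rot":[0,0,0],"jaw":5.5},{"translation":[0.1,0,8],"delta_rot":[0,0,0],"jaw":5},{"translation":[0.1,0,11],"delta_rot":[0,0,0],"jaw":4.5},{"translation":[0.1,0,13],"delta_rot":[0,0,0],"jaw":4.5},{"translation":[0.1,0,13.4],"delta_rot":[0,0,0],"jaw":4.5},{"translation":[0.1,0,13.4],"delta_rot":[0,0,0],"jaw":4.5},{"translation":[0.1,0,13.4],"delta_rot":[0,0,0],"jaw":1.5},{"translation":[0.1,0,13.4],"delta_rot":[0,0,0],"jaw":1.5}]}}

```text
time: 26.45
tool_pos: [0.6574, 0.1417, 0.037]
tool_rot: [0.001, 0.77, 0.638, 0.002]
contact_force: [0.9, 0.7, 0.5]
gripper_width: 0.225
grasp_force: 58.6
```

Request:
{"api": "send_rows", "payload": {"steps": [{"translation":[0,0,0],"delta_rot":[0,0,0],"jaw":1.5},{"translation":[0,0,0],"delta_rot":[0,0,0],"jaw":1.5},{"translation":[0,0,0],"delta_rot":[0,0,0],"jaw":1.5},{"translation":[0,0,-2],"delta_rot":[0,0,0],"jaw":1.5},{"translation":[0,0,-6],"delta_rot":[0,0,0],"jaw":1.5},{"translation":[0,0,-9],"delta_rot":[0,0,0],"jaw":1.5},{"translation":[0,0,-9],"delta_rot":[0,0,0],"jaw":1.5},{"translation":[0,0,-9],"delta_rot":[0,0,0],"jaw":1.5}]}}

```text
time: 27.25
tool_pos: [0.6562, 0.1412, 0.1254]
tool_rot: [0.001, 0.77, 0.638, 0.001]
contact_force: [0.2, -0.0, -1.4]
gripper_width: 0.23
grasp_force: 58.9
```

Run:
```python
from ring import *
did((.1,0,13.4)); did((0,0,-9)); print('cmd',cmd()[0],'meas',tool()[0],state()['gripper_width'])
goc([.409,.327,.124],79.3)
```

```text
cmd [0.65585753 0.14144705 0.124     ] meas [0.65616616 0.14118121 0.12538802] 0.22965194626592414
SHIFT [ 13.66 -27.7   -0.  ] ROT [0. 0. 0.] yaw now 79.3
```

Request:
{"api": "send_rows", "payload": {"steps": [{"translation":[2,-4,0],"delta_rot":[0,0,0],"jaw":1.5},{"translation":[4,-8,0],"delta_rot":[0,0,0],"jaw":1.5},{"translation":[6,-12,0],"delta_rot":[0,0,0],"jaw":1.5},{"translation":[8,-16,0],"delta_rot":[0,0,0],"jaw":1.5},{"translation":[10,-20,0],"delta_rot":[0,0,0],"jaw":1.5},{"translation":[12,-24,0],"delta_rot":[0,0,0],"jaw":1.5},{"translation":[13.6,-27.5,0],"delta_rot":[0,0,0],"jaw":1.5},{"translation":[13.7,-27.7,0],"delta_rot":[0,0,0],"jaw":1.5}]}}

```text
time: 28.05
tool_pos: [0.4044, 0.3283, 0.1215]
tool_rot: [-0.001, 0.769, 0.64, -0.003]
contact_force: [0.4, -0.1, -1.0]
gripper_width: 0.23
grasp_force: 59.0
```

Run:
```python
from ring import *
did((13.7,-27.7,0)); print('cmd',cmd()[0],'meas',tool()[0],state()['gripper_width'])
f=grab('wrist'); cv2.imwrite('pics/w11.png',f['pixels'])
```

```text
cmd [0.4090207  0.32737602 0.124     ] meas [0.40439963 0.3282881  0.1215448 ] 0.22991134066467617
```

View pics/w11.png

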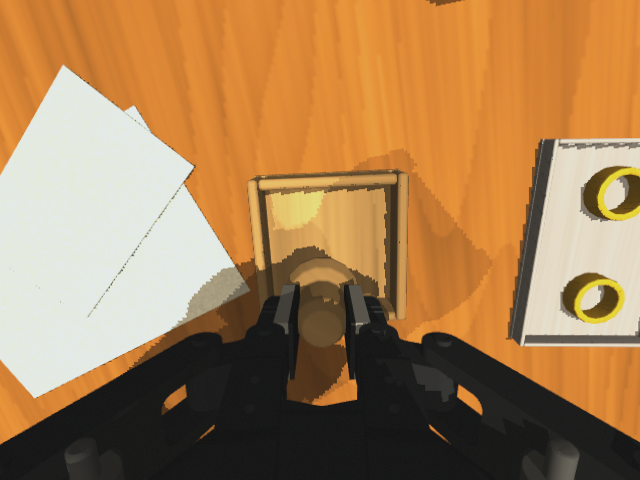

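The wrist view shows the handle held upright at (322,310), over the box (centre about (328,245)). Both rings lie flat in the tray at (615,193) and (597,299).

Request:
{"api": "send_rows", "payload": {"steps": [{"translation":[0,0,0],"delta_rot":[0,0,0],"jaw":1.5},{"translation":[0,0,2],"delta_rot":[0,0,0],"jaw":1.5},{"translation":[0,0,5],"delta_rot":[0,0,0],"jaw":1.5},{"translation":[0,0,7],"delta_rot":[0,0,0],"jaw":1.5},{"translation":[0,0,8],"delta_rot":[0,0,0],"jaw":1.5},{"translation":[0,0,8.2],"delta_rot":[0,0,0],"jaw":1.5},{"translation":[0,0,8.2],"delta_rot":[0,0,0],"jaw":1.5},{"translation":[0,0,8.2],"delta_rot":[0,0,0],"jaw":1.5}]}}

```text
time: 28.9
tool_pos: [0.4103, 0.3267, 0.0438]
tool_rot: [0.0, 0.771, 0.637, -0.001]
contact_force: [-4.0, -2.7, 7.5]
gripper_width: 0.226
grasp_force: 60.1
```

Request:
{"api": "send_rows", "payload": {"steps": [{"translation":[0,0,0],"delta_rot":[0,0,0],"jaw":3.8},{"translation":[0,0,0],"delta_rot":[0,0,0],"jaw":3.8},{"translation":[0,0,0],"delta_rot":[0,0,0],"jaw":3.8},{"translation":[0,0,-1],"delta_rot":[0,0,0],"jaw":3.8},{"translation":[0,0,-3],"delta_rot":[0,0,0],"jaw":3.8},{"translation":[0,0,-7],"delta_rot":[0,0,0],"jaw":3.8},{"translation":[0,0,-11],"delta_rot":[0,0,0],"jaw":5},{"translation":[0,0,-15],"delta_rot":[0,0,0],"jaw":5}]}}

```text
time: 29.7
tool_pos: [0.4088, 0.3272, 0.1944]
tool_rot: [0.0, 0.77, 0.638, 0.0]
contact_force: [0.5, 1.5, -0.2]
gripper_width: 0.583
grasp_force: 0.0
```

Run:
```python
from ring import *
did((0,0,8.2)); did((0,0,-15)); print('meas',tool()[0])
f=grab('wrist'); a=f['pixels']; t=grab('side')['pixels'][120:380,130:530]
cv2.imwrite('pics/fin.png',np.vstack([cv2.resize(a,(480,360)),cv2.resize(t,(480,240*13//10))[:240]])) ; cv2.imwrite('pics/side1.png',cv2.resize(t,None,fx=2,fy=2))
w=cloud(f); m=(w[...,2]>.042)&(w[...,2]<.055)&(np.hypot(w[...,0]-.409,w[...,1]-.327)<.03); P=w[m]; print(P.mean(0),cv2.minEnclosingCircle((P[:,:2]*1000).astype(np.float32)))
```

```text
meas [0.40882229 0.32723185 0.19438966]
[0.41027489 0.32750836 0.04741523] ((410.090576171875, 326.2879638671875), 10.808555603027344)
```

View pics/side1.png

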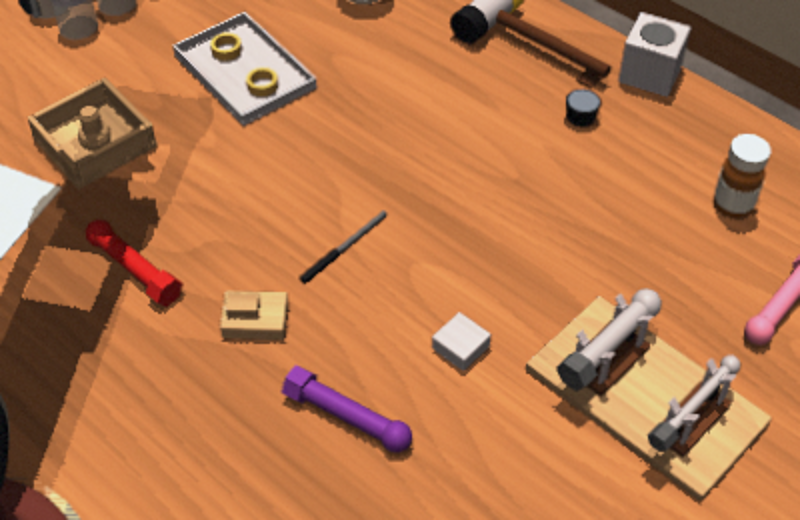

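The side view shows the handle upright in the box at (92,125) and the rings flat and apart at (226,45) and (262,80). Both punches are home in their clips at (612,335) and (697,400), and the look-alikes are untouched.

```bash
python3 -c "
from plant import *
print(job_done())"
```

```text
the job is handed in; nothing more can be done
None
```

I handed the job in at about 30 s of the 120 s allowed: both punches are home in their own clips, both rings lie flat and apart in the tray, and the handle stands wide end down in the box. The judge's verdict was not returned.

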